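# Make up a denture flask on the press plate

### The job

Make up the flask on the blue press plate: set the brass base squarely in the middle of the plate, put the open ring over the mould so that it sits flush and square on the base, then put the blue lid flush and square on the ring, one after another in that order. Last, lay the round clamp bar along the lid so that it rests centred in both blue saddles without rolling off. Leave the red lid where it lies, and let go of everything.

Things in the scene. Friction and masses are not known exactly. Their poses are not given: they have to be found in the camera images.
- plate_blue: press plate with a BLUE painted border and a dark steel panel (104 x 64 mm) in the middle, 120 x 84 x 12 mm, fixed to the bench, flat on top. Origin: centre of its underside (its top is 12 mm above); x along the 120 mm side, y along the 84 mm side, z up.
- plate_red: the other press plate, fixed, same size, shape and axes, with a RED border; not used in this job.
- flask_base: lower part of the flask: brass block 100 x 60 mm, 28 mm high to its flat rim, with a thin blue stripe on its long sides; amid its top a green mould 56 x 22 mm (x, y) with a white arch stands 10 mm above the rim. About 0.6 kg. Origin: centre of the underside; x along the 100 mm side, y along the 60 mm side, z up.
- flask_ring: middle part of the flask: rectangular brass frame, open top and bottom, outside 100 x 60 mm, 26 mm high, walls 8 mm thick (opening 84 x 44 mm, goes over the green mould), thin blue stripe on its long sides. About 0.35 kg. Origin: centre of its underside, in the opening; x along the 100 mm side, y along the 60 mm side, z up. Either way round is the same.
- lid_blue: brass lid slab 100 x 60 x 14 mm, flat below, blue panel on top; two blue V saddles on it at x = +36 and -36 mm, each 10 mm long in x, sides at 45 degrees, V bottom at slab top on the centre line, 28 mm wide mouth, 14 mm tall. 0.35 kg. Bar axis when seated: 25 mm above underside. Origin: centre of underside; x along 100 mm side, y along 60 mm, z up.
- lid_red: brass lid slab 100 x 60 x 14 mm, flat below, red panel on top; two red V saddles on it at x = +36 and -36 mm, each 10 mm long in x, sides at 45 degrees, V bottom at slab top on the centre line, 28 mm wide mouth, 14 mm tall. Another flask's; leave it alone. Origin: centre of underside; x along 100 mm side, y along 60 mm, z up.
- bar: round clamp bar: plain bright metal cylinder, 16 mm in diameter, 110 mm long, with two narrow black bands near its middle, lying on the bench and free to roll. About 0.17 kg. Origin: its middle, on its axis (8 mm above the bench); x along its length; its y and z turn as it rolls.
There are look-alikes about, which are no part of the job. Leave any pink look-alike of the flask_ring alone.

How it is judged:
By the outcome, as a careful person would: the job done as asked, in the order asked, and still so for the second after the job is handed in, with the robot touching nothing.
It also fails if it takes over 120 s, if anything falls off the work surface, if the arm or the gripper's body presses on something with over 40 N, if the wrist force passes 120 N, or if a joint passes its speed limit or range.

### The arm

A 7-joint arm with a two-finger parallel gripper is mounted at the origin on the work surface. World frame = base frame: x ahead of the robot, y to its left, z up, the work surface at z = 0. Lengths are in m, angles in degrees, forces in N, time in s.
With the tool pointing down it reaches from about 0.35 to 0.9 m from the base axis. Payload 7.2 kg.
Tool frame: the origin (TCP) lies at the very end of the fingers, on their centre line; the grasp point (between the pads) lies behind it (robot.grip_point_offset is the z of the grasp point in the tool frame, in m); z points along the fingers, y is the line along which they close (so a half turn about z gives the same grasp; the last joint's range is limited). The gripper opens to 88 mm and grips with 3 to 60 N. Pads are 20 mm wide; open, the fingers measure 115 mm over their backs; the gripper's body (75 mm by 178 mm) begins 61 mm behind the grasp point.
Start: joints at [-79.423, 23.554, -0.728, 91.456, 0.321, 64.991, -4.71], TCP at [0.156, 0.605, 0.223] pointing down, gripper open.
Joint ranges: [-169.25, 169.25], [-16.82, 113.86], [-84.01, 82.57], [7.8, 145.47], [-59.2, 239.2], [7.22, 106.19], [-163.78, 163.78]. Speed limits (degrees/s): [136.94, 136.94, 172.46, 172.46, 180, 180, 180].

### API

Orientations are given as a 3x3 rotation matrix whose columns are the frame's x, y, z axes.
In Python, from station import robot gives the robot as it stands.
- The arm moves only by the shell command python3 -m inch 'ROWS' [FORCE]. ROWS is JSON, a list of rows, each an object of numbers: "gripper": the finger opening in cm, from 0 to 8.78; "x", "y", "z": the shift along the tool's x, y, z in cm; "roll": the turn about the tool's z in degrees. In form: [{"gripper": .., "x": .., "y": .., "z": .., "roll": ..}, ...]. A call has 1 to 5 rows; each row is the pose to reach, as a shift and turn from the pose commanded when the call began, along the tool's axes at that moment; what a row does not reach only later rows make up. A row lasts 1/8 s, in which the tool goes at most 62.5 mm and 10.7 degrees, less where a joint would pass 70% of its speed; a pose out of reach is approached as far as the arm can. A call with a gripper value outside its range is refused whole. The fingers move at their own pace and stop on an object; FORCE is the grip in N (left out, the last holds). Time passes only in rows, so rows that repeat a pose let the fingers close. It gives the time, the measured TCP pose, the force, the opening and the grip force at its end, in the units of the state.
- robot.get_state(): the state, without advancing time (a new reading comes with each control period).
- robot.read_camera(name): name is "side" or "top"; returns the picture (400x640x3 uint8, blue, green, red); there is no depth.
- robot.calibration(name): a dict with "fx", "fy", "cx", "cy" (pixels), "cam_to_world" (4x4, takes a point from camera to world coordinates). Camera axes: x right, y up, looking along -z (the intrinsics and any distortion apply to the point x, -y, -z); pixel columns grow to the right and rows downward; lengths in m; the calibration is good to about 2 mm. A picture is of the moment at which its call begins. calibration takes no time and is no camera call.
- robot.close_job(): hands the job in; it is judged then, once.
The state is a dict: "clock": time; "joint_positions": joint angles; "qvel": joint speeds; "joint_efforts": joint torques, N m; "tool_pos": TCP position; "tcp_rot": TCP orientation; "ft_force": force on the tool from outside, world axes, zero at the start; "wrist_torque": the same for the moment, N m; "grip_width": finger opening in m; "grip_force": force on a finger pad.
Only numpy, scipy, OpenCV 4.12 (cv2) and the standard library are available. Lean on these libraries where they do the work, as an engineer would, in place of code of your own. Each camera call takes 0.05 s, during which the arm holds its last target. There are 200 camera calls.

## Working session

There is one attempt and no reset: what is moved stays moved. The work goes in short steps, Python scripts to look and compute and a shell command to move; the robot and the scene stay as the last step left them, time stands still between calls to the robot, and variables do not carry over. Pictures are saved under pics/ and viewed, at most 14 in all, crops included, and the job is handed in when it is done.

```bash
mkdir -p pics; ls; python3 - <<'E'
from station import robot
import cv2
s=robot.get_state();print(s['clock'],s['tool_pos'],s['tcp_rot'],s['grip_width'],robot.grip_point_offset)
for n in('side','top'):
    cv2.imwrite(f'pics/{n}0.png',robot.read_camera(n));print(n,robot.calibration(n))
E
```

```text
pics
0.0 [0.15623684 0.60464874 0.22181465] [[-9.68226073e-01  2.50076357e-01 -2.93705675e-04]
 [ 2.50076507e-01  9.68224825e-01 -1.55869480e-03]
 [-1.05419591e-04 -1.58261783e-03 -9.99998742e-01]] 0.08746944808189928 -0.0187
side {'fx': 406.86832517124657, 'fy': 406.86832517124657, 'cx': 310.0610993553478, 'cy': 194.48541818038126, 'cam_to_world': array([[ 0.81019248,  0.3144829 , -0.49466014,  0.10842226],
       [-0.58586261,  0.46150789, -0.66616475, -0.58548659],
       [ 0.01879214,  0.82952455,  0.55815399,  0.54837496],
       [ 0.        ,  0.        ,  0.        ,  1.        ]])}
top {'fx': 456.82743145658645, 'fy': 456.82743145658645, 'cx': 317.97563130098206, 'cy': 201.13866043328096, 'cam_to_world': array([[ 0.01406921,  0.99018462, -0.13905567,  0.42030848],
       [-0.9995402 ,  0.01766321,  0.02464546,  0.01215559],
       [ 0.02685973,  0.13864499,  0.98997784,  1.05898107],
       [ 0.        ,  0.        ,  0.        ,  1.        ]])}
```

View pics/side0.png

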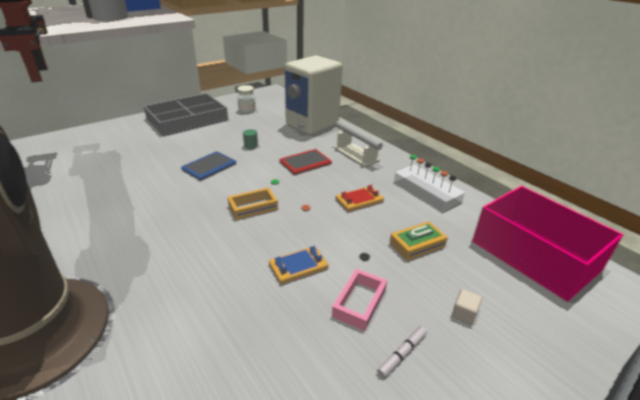

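View pics/top0.png

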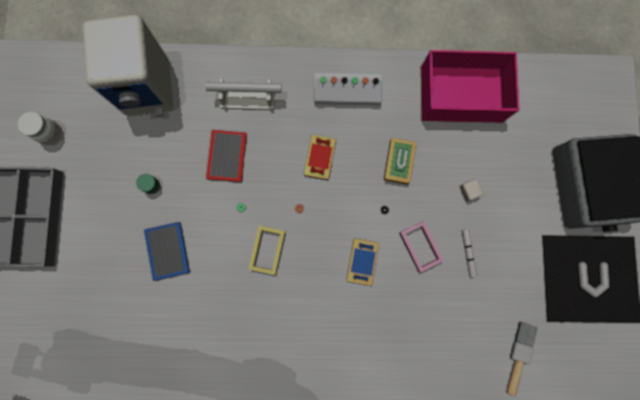

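Candidates (top view pixels):
- Ring: brass frame (267,250), against the pink look-alike (421,247).
- Lid: blue (363,262), against red (320,158).
- Plate: blue (167,250), against red (227,156).
- Base: (400,160), with the green mould.
- Bar: (469,253), against the white holder's rod (244,87) and the trowel (520,350).

By the description I choose the brass ring, the blue lid, the blue plate, the green-mould base and the banded bar. Next is one close crop mosaic to check this.

```bash
cat > h.py <<'E'
import numpy as np, cv2
from station import robot
def grab(n,k=3): return np.mean([robot.read_camera(n).astype(float) for _ in range(k)],0).astype(np.uint8)
def ray(n,px):
    c=robot.calibration(n);M=c['cam_to_world'];px=np.atleast_2d(np.array(px,float))
    d=np.c_[(px[:,0]-c['cx'])/c['fx'],-(px[:,1]-c['cy'])/c['fy'],-np.ones(len(px))]
    return M[:3,3],d@M[:3,:3].T
def onplane(n,px,z):
    o,d=ray(n,px);return o+d*((z-o[2])/d[:,2])[:,None]
def tri(p,q):  # top px, side px -> point, gap
    (o1,d1),(o2,d2)=ray('top',p),ray('side',q);A=np.c_[d1[0],-d2[0]]
    t=np.linalg.lstsq(A,o2-o1,rcond=None)[0];a=o1+t[0]*d1[0];b=o2+t[1]*d2[0]
    return (a+b)/2,np.linalg.norm(a-b)
def proj(n,P):
    c=robot.calibration(n);M=c['cam_to_world'];X=(np.atleast_2d(P)-M[:3,3])@M[:3,:3]
    return np.c_[c['cx']+c['fx']*X[:,0]/-X[:,2],c['cy']-c['fy']*X[:,1]/-X[:,2]]
E
python3 - <<'E'
from h import *
t,s=grab('top'),grab('side');cv2.imwrite('pics/t1.png',t);cv2.imwrite('pics/s1.png',s)
c=lambda im,x,y,w=33:cv2.resize(im[y-w:y+w,x-w:x+w],(198,198),interpolation=cv2.INTER_CUBIC)
T=[(167,250),(267,250),(363,262),(400,160)];S=[(209,165),(253,203),(299,264),(418,240)]
m=np.vstack([np.hstack([c(t,*p) for p in T]),np.hstack([c(s,*p) for p in S]),])
m=np.vstack([m,np.hstack([c(t,469,253),c(s,403,351),c(t,421,247),c(t,320,158)])])
cv2.imwrite('pics/mos.png',m)
h=cv2.cvtColor(t,cv2.COLOR_BGR2HSV)
for n,p in dict(plateborder=(150,250),panel=(167,250),ringtop=(257,250),lidbrass=(362,243),lidpanel=(363,262),basebrass=(398,178),mould=(395,155),bar=(469,240)).items(): print(n,h[p[1],p[0]])
E
```

```text
plateborder [109 142 104]
panel [ 0  0 71]
ringtop [24 97 89]
lidbrass [ 20  67 110]
lidpanel [108 163 117]
basebrass [ 22 126 156]
mould [ 58  86 118]
bar [174   9 144]
```

View pics/mos.png

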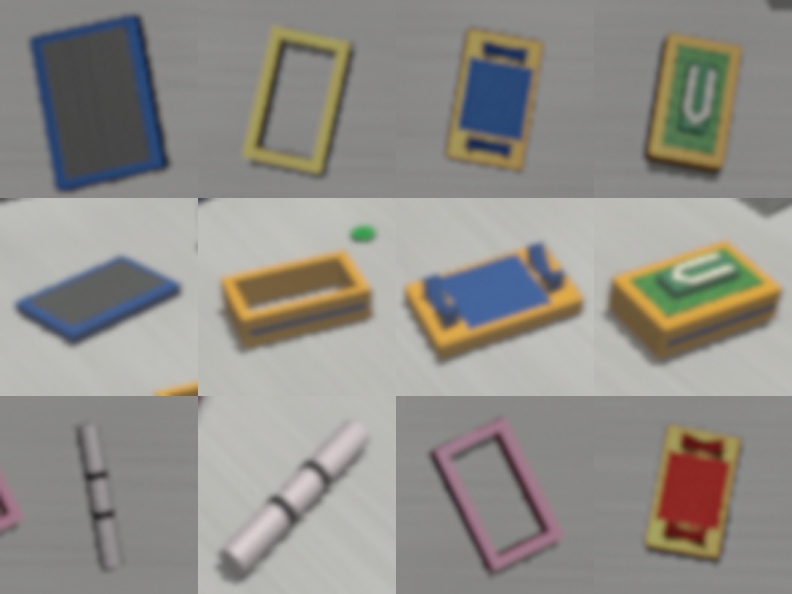

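The mosaic confirms the choices:
- **Plate:** blue border, dark panel, top px (167,250).
- **Ring:** brass, blue stripe, (267,250).
- **Lid:** blue panel and saddles, (363,262).
- **Base:** green top with white arch, (400,160).
- **Bar:** two black bands, (469,253).

The pink frame and the red lid stay where they are.

```bash
cat >> h.py <<'E'
R=dict(blue=((100,90,40),(125,255,255)),brass=((14,60,60),(32,255,255)),green=((40,50,40),(85,255,255)),dark=((0,0,30),(179,60,98)),mid=((0,0,30),(179,60,130)))
U=6
def quad(im,p,col,w=36,hull=True,vmin=None):
    """4 corner px + diagonal crossing of the biggest blob of a colour near p; upsampled for subpixel"""
    x0,y0=max(p[0]-w,0),max(p[1]-w,0)
    c=cv2.resize(im[y0:p[1]+w,x0:p[0]+w],None,fx=U,fy=U,interpolation=cv2.INTER_CUBIC)
    lo,hi=map(list,R[col]); 
    if vmin: lo[2]=vmin
    m=cv2.inRange(cv2.cvtColor(c,cv2.COLOR_BGR2HSV),np.array(lo),np.array(hi))
    m=cv2.morphologyEx(m,cv2.MORPH_OPEN,np.ones((7,7)))
    k=max(cv2.findContours(m,cv2.RETR_EXTERNAL,cv2.CHAIN_APPROX_NONE)[0],key=cv2.contourArea)
    q=cv2.approxPolyN(cv2.convexHull(k),4)[0].astype(float)
    q=(q+.5)/U-.5+[x0,y0]
    a,b,c_,d=q; t=np.linalg.solve(np.c_[c_-a,-(d-b)],b-a); return q,a+t[0]*(c_-a)
def rect(n,q,z):
    P=onplane(n,q,z)[:,:2]; e=[P[(i+1)%4]-P[i] for i in range(4)]
    u,v=(e[0]-e[2])/2,(e[1]-e[3])/2
    if np.linalg.norm(u)<np.linalg.norm(v):u,v=v,u
    return P.mean(0).round(4),round(np.degrees(np.arctan2(u[1],u[0]))%180,1),round(np.degrees(np.arctan2(-v[0],v[1]))%180,1),np.linalg.norm(u).round(4),np.linalg.norm(v).round(4)
E
python3 - <<'E'
from h import *
t,s=cv2.imread('pics/t1.png'),cv2.imread('pics/s1.png')
for n,pt,ps,ct,cs,z,vt,vs in [('plate',(167,250),(209,165),'blue','blue',.012,80,None),('ring',(267,250),(253,203),'brass','brass',.026,None,190),
  ('lid',(363,262),(299,264),'brass','brass',.014,None,190),('lidpanel',(363,262),(299,264),'blue','blue',.014,None,None),('base',(400,160),(418,240),'brass','brass',.028,None,190),('basegreen',(400,160),(418,240),'green','green',.028,None,None)]:
    q,c=quad(t,pt,ct,vmin=vt);r,d=quad(s,ps,cs,w=34,vmin=vs);P,g=tri(c,d)
    print(n,'TOP',*rect('top',q,z),'SIDE',*rect('side',r,z),'TRI',P.round(4),round(g*1e3,1))
E
```

```text
plate TOP [0.4483 0.3276] 13.6 14.1 0.1175 0.0818 SIDE [0.4495 0.3058] 175.4 5.9 0.124 0.0552 TRI [0.4695 0.3163 0.0113] 48.0
ring TOP [0.4529 0.1002] 168.7 168.6 0.1018 0.0622 SIDE [0.4557 0.1015] 168.9 169.1 0.1007 0.0599 TRI [0.4542 0.0993 0.0279] 3.0
lid TOP [ 0.4301 -0.117 ] 170.4 169.9 0.0999 0.0606 SIDE [ 0.3903 -0.1115] 87.3 83.4 0.0589 0.0159 TRI [ 0.4112 -0.1072  0.0133] 43.7
lidpanel TOP [ 0.4306 -0.1176] 170.1 169.8 0.0516 0.0454 SIDE [ 0.4251 -0.1161] 168.1 171.4 0.0647 0.0467 TRI [ 0.429  -0.1167  0.0137] 3.8
base TOP [ 0.6634 -0.2022] 170.3 170.2 0.1036 0.0614 SIDE [ 0.6668 -0.2049] 169.9 170.6 0.0985 0.0591 TRI [ 0.6651 -0.2037  0.0275] 4.2
basegreen TOP [ 0.6659 -0.2038] 170.4 170.1 0.0789 0.0392 SIDE [ 0.6668 -0.2048] 170.1 170.0 0.0784 0.0389 TRI [ 0.6665 -0.2043  0.0277] 1.4
```

```bash
cat > go.py <<'E'
import sys,numpy as np
from station import robot
def go(x,y,z,yaw):  # yaw of tool x axis mod 180 -> tool-frame cm, roll
    s=robot.get_state();Rm=np.array(s['tcp_rot']);d=Rm.T@(np.array([x,y,z])-s['tool_pos'])*100
    cur=np.degrees(np.arctan2(Rm[1,0],Rm[0,0]));r=-((yaw-cur+90)%180-90)
    print('t',round(s['clock'],2),'pos',np.array(s['tool_pos']).round(4),'yaw',round(cur,2),'grip',round(s['grip_width'],4),round(s['grip_force'],1),'F',np.array(s['ft_force']).round(1),'-> shift',d.round(2),'roll',round(r,2),'j7',round(s['joint_positions'][6],1))
if __name__=='__main__': go(*map(float,sys.argv[1:]))
E
python3 - <<'E'
from h import *
R['panel']=((0,0,30),(179,50,125))
t,s=cv2.imread('pics/t1.png'),cv2.imread('pics/s1.png')
q,c=quad(t,(167,250),'panel',w=22);r,d=quad(s,(209,165),'panel',w=26)
print(rect('top',q,.012),rect('side',r,.012),tri(c,d))
E
python3 go.py 0.666 -0.204 0.15 170.2
```

```text
(array([0.4501, 0.3295]), np.float64(13.6), np.float64(7.7), np.float64(0.099), np.float64(0.0617)) (array([0.4496, 0.3287]), np.float64(13.8), np.float64(14.4), np.float64(0.1), np.float64(0.0603)) (array([0.45008321, 0.33210216, 0.01047303]), np.float64(0.0009754505932524955))
t 0.4 pos [0.1563 0.605  0.2225] yaw 165.52 grip 0.0881 0.0 F [-0.5 -0.1  0.8] -> shift [-69.58 -65.58   7.27] roll -4.68 j7 -4.7
```

```bash
python3 -m inch '[{"x":-69.6,"y":-65.6,"z":0,"roll":-4.7},{"x":-69.6,"y":-65.6,"z":0,"roll":-4.7},{"x":-69.6,"y":-65.6,"z":0,"roll":-4.7},{"x":-69.6,"y":-65.6,"z":0,"roll":-4.7},{"x":-69.6,"y":-65.6,"z":0,"roll":-4.7}]'; python3 go.py 0.666 -0.204 0.15 170.2
```

```text
t 0.4 pos [0.1563 0.605  0.2225] yaw 165.52 grip 0.0881 0.0 F [-0.5 -0.1  0.8] -> shift [-69.58 -65.58   7.27] roll -4.68 j7 -4.7$[0]: bad value
```

```bash
python3 -m inch '[{"gripper":8.7,"x":-69.6,"y":-65.6,"z":0,"roll":-4.7},{"gripper":8.7,"x":-69.6,"y":-65.6,"z":0,"roll":-4.7},{"gripper":8.7,"x":-69.6,"y":-65.6,"z":0,"roll":-4.7},{"gripper":8.7,"x":-69.6,"y":-65.6,"z":0,"roll":-4.7},{"gripper":8.7,"x":-69.6,"y":-65.6,"z":0,"roll":-4.7}]'; python3 go.py 0.666 -0.204 0.15 170.2
```

```text
clock: 1.02
tool_pos: [0.3239, 0.339, 0.223]
tcp_rot: [[-0.985, 0.17, 0.001], [0.17, 0.985, 0.001], [-0.0, 0.001, -1.0]]
ft_force: [1.8, -0.1, -0.0]
grip_width: 0.0869
grip_force: 0.0
t 1.02 pos [0.3239 0.339  0.223 ] yaw 170.21 grip 0.0869 0.0 F [ 1.8 -0.1 -0. ] -> shift [-42.94 -47.7    7.27] roll 0.01 j7 28.9
```

```bash
python3 -m inch '[{"gripper":8.7,"x":-42.9,"y":-47.7,"z":0,"roll":0},{"gripper":8.7,"x":-42.9,"y":-47.7,"z":0,"roll":0},{"gripper":8.7,"x":-42.9,"y":-47.7,"z":0,"roll":0},{"gripper":8.7,"x":-42.9,"y":-47.7,"z":0,"roll":0},{"gripper":8.7,"x":-42.9,"y":-47.7,"z":0,"roll":0}]'; python3 go.py 0.666 -0.204 0.10 170.2
```

```text
clock: 1.65
tool_pos: [0.4903, 0.0746, 0.2231]
tcp_rot: [[-0.986, 0.17, 0.001], [0.17, 0.986, 0.001], [-0.001, 0.001, -1.0]]
ft_force: [1.1, 2.2, 0.7]
grip_width: 0.087
grip_force: 0.0
t 1.65 pos [0.4903 0.0746 0.2231] yaw 170.24 grip 0.087 0.0 F [1.1 2.2 0.7] -> shift [-22.03 -24.48  12.31] roll 0.04 j7 70.7
```

```bash
python3 -m inch '[{"gripper":8.7,"x":-22.0,"y":-24.5,"z":2,"roll":0},{"gripper":8.7,"x":-22.0,"y":-24.5,"z":4,"roll":0},{"gripper":8.7,"x":-22.0,"y":-24.5,"z":6,"roll":0},{"gripper":8.7,"x":-22.0,"y":-24.5,"z":9,"roll":0},{"gripper":8.7,"x":-22.0,"y":-24.5,"z":12,"roll":0}]'; python3 go.py 0.666 -0.204 0.06 170.2
```

```text
clock: 2.28
tool_pos: [0.6463, -0.1728, 0.1326]
tcp_rot: [[-0.985, 0.17, 0.003], [0.17, 0.985, -0.001], [-0.003, -0.0, -1.0]]
ft_force: [0.6, 1.1, 0.3]
grip_width: 0.0869
grip_force: 0.0
t 2.27 pos [ 0.6463 -0.1728  0.1326] yaw 170.21 grip 0.0869 0.0 F [0.6 1.1 0.3] -> shift [-2.45 -2.74  7.26] roll 0.01 j7 103.8
```

```bash
python3 -m inch '[{"gripper":8.7,"x":-2.4,"y":-2.7,"z":3,"roll":0},{"gripper":8.7,"x":-2.4,"y":-2.7,"z":7.2,"roll":0},{"gripper":8.7,"x":-2.4,"y":-2.7,"z":7.2,"roll":0},{"gripper":8.7,"x":-2.4,"y":-2.7,"z":7.2,"roll":0}]'; python3 go.py 0.666 -0.204 0.006 170.2; python3 - <<'E'
from h import *
t,s=grab('top',1),grab('side',1)
c=lambda im,x,y,w=45:cv2.resize(im[y-w:y+w,x-w:x+w],(390,390),interpolation=cv2.INTER_CUBIC)
cv2.imwrite('pics/b1.png',np.hstack([c(t,400,160),c(s,418,225)]))
E
```

```text
clock: 2.78
tool_pos: [0.6642, -0.201, 0.0618]
tcp_rot: [[-0.986, 0.169, 0.001], [0.169, 0.986, -0.0], [-0.001, 0.0, -1.0]]
ft_force: [0.1, 0.5, 1.1]
grip_width: 0.0871
grip_force: 0.0
t 2.77 pos [ 0.6642 -0.201   0.0618] yaw 170.25 grip 0.0871 0.0 F [0.1 0.5 1.1] -> shift [-0.22 -0.27  5.58] roll 0.05 j7 107.3
```

View pics/b1.png

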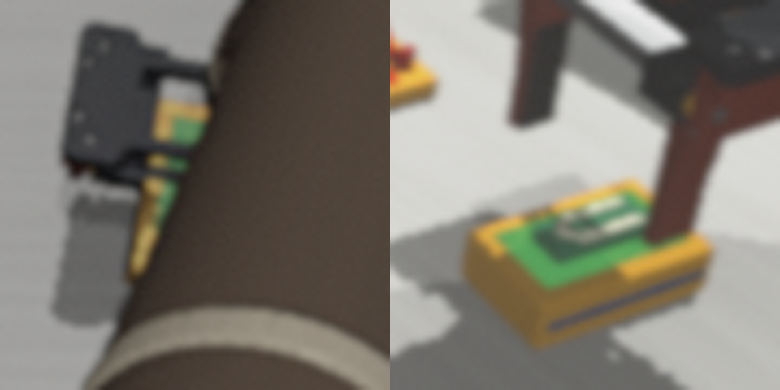

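The open fingers straddle the base along its short side, roughly mid-length (the near finger, in the side-view half at crop (685,150), is outside the long side). Descending and closing.

```bash
python3 -m inch '[{"gripper":8.7,"x":-0.1,"y":-0.1,"z":2.5,"roll":0},{"gripper":8.7,"x":-0.1,"y":-0.1,"z":4.5,"roll":0},{"gripper":8.7,"x":-0.1,"y":-0.1,"z":5.5,"roll":0},{"gripper":8.7,"x":-0.1,"y":-0.1,"z":5.5,"roll":0},{"gripper":8.7,"x":-0.1,"y":-0.1,"z":5.5,"roll":0}]' 40; python3 go.py 0.666 -0.204 0.006 170.2
```

```text
clock: 3.5
tool_pos: [0.6648, -0.2026, 0.0061]
tcp_rot: [[-0.985, 0.17, 0.001], [0.17, 0.985, -0.0], [-0.001, -0.0, -1.0]]
ft_force: [-0.8, 1.3, -0.2]
grip_width: 0.087
grip_force: 0.0
t 3.5 pos [ 0.6648 -0.2026  0.0061] yaw 170.21 grip 0.087 0.0 F [-0.8  1.3 -0.2] -> shift [-0.15 -0.11  0.01] roll 0.01 j7 108.5
```

```bash
python3 -m inch '[{"gripper":5.0,"x":-0.1,"y":-0.1,"z":0,"roll":0},{"gripper":5.0,"x":-0.1,"y":-0.1,"z":0,"roll":0},{"gripper":5.0,"x":-0.1,"y":-0.1,"z":0,"roll":0},{"gripper":5.0,"x":-0.1,"y":-0.1,"z":0,"roll":0},{"gripper":5.0,"x":-0.1,"y":-0.1,"z":0,"roll":0}]' 40; python3 go.py 0.666 -0.204 0.006 170.2
```

```text
clock: 4.12
tool_pos: [0.6652, -0.2037, 0.0056]
tcp_rot: [[-0.985, 0.17, 0.0], [0.17, 0.985, -0.0], [-0.0, -0.0, -1.0]]
ft_force: [-0.3, 0.2, 2.5]
grip_width: 0.0601
grip_force: 40.0
t 4.12 pos [ 0.6652 -0.2037  0.0056] yaw 170.21 grip 0.0601 40.0 F [-0.3  0.2  2.5] -> shift [-0.08 -0.02 -0.04] roll 0.01 j7 108.6
```

```bash
python3 -m inch '[{"gripper":5.0,"x":0,"y":0,"z":-2,"roll":0},{"gripper":5.0,"x":0,"y":0,"z":-5,"roll":0},{"gripper":5.0,"x":0,"y":0,"z":-9,"roll":0},{"gripper":5.0,"x":0,"y":0,"z":-13,"roll":0},{"gripper":5.0,"x":0,"y":0,"z":-13,"roll":0}]'; python3 go.py 0.449 0.329 0.13 193.8
```

```text
clock: 4.75
tool_pos: [0.6668, -0.2044, 0.1391]
tcp_rot: [[-0.985, 0.17, 0.006], [0.17, 0.985, -0.001], [-0.006, -0.0, -1.0]]
ft_force: [0.8, -0.8, -5.9]
grip_width: 0.0598
grip_force: 40.0
t 4.75 pos [ 0.6668 -0.2044  0.1391] yaw 170.21 grip 0.0598 40.0 F [ 0.8 -0.8 -5.9] -> shift [30.54 48.85  0.71] roll -23.59 j7 105.9
```

```bash
python3 -m inch '[{"gripper":5.0,"x":30.5,"y":48.9,"z":0.3,"roll":-4},{"gripper":5.0,"x":30.5,"y":48.9,"z":0.3,"roll":-8},{"gripper":5.0,"x":30.5,"y":48.9,"z":0.3,"roll":-12},{"gripper":5.0,"x":30.5,"y":48.9,"z":0.3,"roll":-16},{"gripper":5.0,"x":30.5,"y":48.9,"z":0.3,"roll":-20}]'; python3 go.py 0.449 0.329 0.13 193.8
```

```text
clock: 5.38
tool_pos: [0.5448, 0.0875, 0.132]
tcp_rot: [[-0.984, -0.18, -0.003], [-0.18, 0.984, -0.001], [0.003, -0.0, -1.0]]
ft_force: [1.5, 1.4, -6.8]
grip_width: 0.0597
grip_force: 40.0
t 5.38 pos [0.5448 0.0875 0.132 ] yaw -169.64 grip 0.0597 40.0 F [ 1.5  1.4 -6.8] -> shift [ 5.08 25.48  0.21] roll -3.44 j7 94.7
```

```bash
python3 -m inch '[{"gripper":5.0,"x":5.1,"y":25.5,"z":0.2,"roll":-3.4},{"gripper":5.0,"x":5.1,"y":25.5,"z":0.2,"roll":-3.4},{"gripper":5.0,"x":5.1,"y":25.5,"z":0.2,"roll":-3.4},{"gripper":5.0,"x":5.1,"y":25.5,"z":0.2,"roll":-3.4},{"gripper":5.0,"x":5.1,"y":25.5,"z":0.2,"roll":-3.4}]'; python3 go.py 0.449 0.329 0.05 193.8
```

```text
clock: 6.0
tool_pos: [0.4474, 0.3327, 0.1297]
tcp_rot: [[-0.97, -0.243, -0.004], [-0.243, 0.97, 0.0], [0.003, 0.001, -1.0]]
ft_force: [-1.5, -1.4, -6.4]
grip_width: 0.0594
grip_force: 40.0
t 6.0 pos [0.4474 0.3327 0.1297] yaw -165.92 grip 0.0594 40.0 F [-1.5 -1.4 -6.4] -> shift [-0.1  -0.41  7.97] roll 0.28 j7 68.9
```

```bash
python3 - <<'E'
from h import *
# plate from all border edges: outer blue quad side (bounded hue) for check
t,s=cv2.imread('pics/t1.png'),cv2.imread('pics/s1.png')
for v in(50,70,90): 
    q,c=quad(t,(167,250),'blue',w=36,vmin=v);print(v,rect('top',q,.012))
for v in(60,90,110):
    q,c=quad(s,(209,165),'blue',w=30,vmin=v);print(v,rect('side',q,.012),q.round(1).tolist())
R['panel']=((0,0,30),(179,90,125))
for w in(18,24,28):
    q,c=quad(t,(167,250),'panel',w=w);print(w,rect('top',q,.012),q.round(1).tolist())
E
```

```text
50 (array([0.4483, 0.3274]), np.float64(13.6), np.float64(14.0), np.float64(0.1175), np.float64(0.0822))
70 (array([0.4483, 0.3274]), np.float64(13.6), np.float64(14.0), np.float64(0.1175), np.float64(0.0822))
90 (array([0.4482, 0.3283]), np.float64(13.5), np.float64(13.9), np.float64(0.1173), np.float64(0.0804))
60 (array([0.4495, 0.3058]), np.float64(175.4), np.float64(5.9), np.float64(0.124), np.float64(0.0552)) [[234.2, 162.6], [199.8, 178.8], [177.9, 166.1], [234.2, 158.6]]
90 (array([0.4495, 0.3058]), np.float64(175.4), np.float64(5.9), np.float64(0.124), np.float64(0.0552)) [[234.2, 162.6], [199.8, 178.8], [177.9, 166.1], [234.2, 158.6]]
110 (array([0.4504, 0.3085]), np.float64(176.0), np.float64(13.3), np.float64(0.1231), np.float64(0.0528)) [[235.9, 161.1], [199.4, 177.9], [178.6, 165.9], [231.8, 158.9]]
18 (array([0.451 , 0.3299]), np.float64(14.0), np.float64(0.9), np.float64(0.0828), np.float64(0.0656)) [[176.6, 231.6], [183.2, 267.4], [154.1, 267.4], [147.2, 231.6]]
24 (array([0.4486, 0.3292]), np.float64(13.8), np.float64(14.7), np.float64(0.104), np.float64(0.0635)) [[183.6, 269.8], [155.8, 276.6], [147.4, 231.4], [175.2, 224.8]]
28 (array([0.4487, 0.3292]), np.float64(13.6), np.float64(13.8), np.float64(0.1034), np.float64(0.0637)) [[183.6, 269.8], [155.6, 276.2], [147.4, 231.2], [175.4, 225.1]]
```

```bash
python3 -m inch '[{"gripper":5.0,"x":0,"y":-0.3,"z":2,"roll":0.2},{"gripper":5.0,"x":0,"y":-0.3,"z":5,"roll":0.2},{"gripper":5.0,"x":0,"y":-0.3,"z":8,"roll":0.2},{"gripper":5.0,"x":0,"y":-0.3,"z":9.5,"roll":0.2},{"gripper":5.0,"x":0,"y":-0.3,"z":9.5,"roll":0.2}]'; python3 -m inch '[{"gripper":5.0,"x":0,"y":0,"z":0,"roll":0},{"gripper":5.0,"x":0,"y":0,"z":0,"roll":0}]' >/dev/null; python3 go.py 0.4478 0.3287 0.0175 193.7
```

```text
clock: 6.62
tool_pos: [0.4517, 0.3236, 0.0353]
tcp_rot: [[-0.973, -0.231, -0.002], [-0.231, 0.973, -0.002], [0.003, -0.002, -1.0]]
ft_force: [0.2, -0.1, -6.9]
grip_width: 0.0598
grip_force: 40.0
t 6.88 pos [0.4531 0.3253 0.0378] yaw -166.59 grip 0.0599 40.0 F [-0.3  0.4 -6.4] -> shift [0.44 0.45 2.03] roll -0.29 j7 71.3
```

```bash
python3 -m inch '[{"gripper":5.0,"x":0.4,"y":0.4,"z":0.5,"roll":-0.3},{"gripper":5.0,"x":0.4,"y":0.4,"z":0.5,"roll":-0.3},{"gripper":5.0,"x":0.4,"y":0.4,"z":0.5,"roll":-0.3},{"gripper":5.0,"x":0.4,"y":0.4,"z":0.5,"roll":-0.3}]'>/dev/null; python3 go.py 0.4478 0.3287 0.0175 193.7
```

```text
t 7.38 pos [0.4478 0.3278 0.0318] yaw -166.29 grip 0.0599 40.0 F [ 0.3  0.2 -6.3] -> shift [-0.02  0.09  1.43] roll 0.01 j7 71.1
```

```bash
python3 -m inch '[{"gripper":5.0,"x":0,"y":0.1,"z":0.7,"roll":0},{"gripper":5.0,"x":0,"y":0.1,"z":1.2,"roll":0},{"gripper":5.0,"x":0,"y":0.1,"z":1.4,"roll":0},{"gripper":5.0,"x":0,"y":0.1,"z":1.4,"roll":0},{"gripper":5.0,"x":0,"y":0.1,"z":1.4,"roll":0}]'>/dev/null; python3 go.py 0.4478 0.3287 0.0175 193.7
```

```text
t 8.0 pos [0.4475 0.3288 0.0177] yaw -166.28 grip 0.0595 40.0 F [-0.4  0.6 -6.3] -> shift [-0.03 -0.02  0.02] roll 0.02 j7 71.3
```

```bash
python3 -m inch '[{"gripper":5.0,"x":0,"y":0,"z":0.1,"roll":0},{"gripper":5.0,"x":0,"y":0,"z":0.1,"roll":0},{"gripper":5.0,"x":0,"y":0,"z":0.1,"roll":0}]'|grep -E "pos|force"; python3 -m inch '[{"gripper":5.0,"x":0,"y":0,"z":0.1,"roll":0},{"gripper":5.0,"x":0,"y":0,"z":0.1,"roll":0},{"gripper":5.0,"x":0,"y":0,"z":0.1,"roll":0}]'|grep -E "pos|force"
```

```text
tool_pos: [0.4476, 0.3288, 0.0175]
ft_force: [-2.4, -2.2, 5.9]
grip_force: 40.0
tool_pos: [0.4476, 0.3288, 0.0175]
ft_force: [-5.3, -4.5, 16.7]
grip_force: 40.0
```

```bash
python3 -m inch '[{"gripper":8.7,"x":0,"y":0,"z":-0.1,"roll":0},{"gripper":8.7,"x":0,"y":0,"z":-0.1,"roll":0},{"gripper":8.7,"x":0,"y":0,"z":-0.1,"roll":0},{"gripper":8.7,"x":0,"y":0,"z":-4,"roll":0},{"gripper":8.7,"x":0,"y":0,"z":-10,"roll":0}]'|grep -E "pos|width"; python3 go.py .4543 .1008 .12 168.9
```

```text
tool_pos: [0.4464, 0.328, 0.1151]
grip_width: 0.0872
t 9.38 pos [0.4464 0.328  0.1151] yaw -166.28 grip 0.0872 0.0 F [ 0.   0.1 -0.1] -> shift [  4.62 -22.26  -0.42] roll 24.82 j7 69.1
```

Move to the ring while measuring the base.

```bash
python3 -m inch '[{"gripper":8.7,"x":4.6,"y":-22.3,"z":-0.4,"roll":6},{"gripper":8.7,"x":4.6,"y":-22.3,"z":-0.4,"roll":12},{"gripper":8.7,"x":4.6,"y":-22.3,"z":-0.4,"roll":19},{"gripper":8.7,"x":4.6,"y":-22.3,"z":-0.4,"roll":24.8},{"gripper":8.7,"x":4.6,"y":-22.3,"z":-0.4,"roll":24.8}]'|grep -E "pos|width"
cat >> h.py <<'E'
def view(fn):
    t,s=grab('top'),grab('side');cv2.imwrite(f'pics/{fn}t.png',t);cv2.imwrite(f'pics/{fn}s.png',s)
    c=lambda im,x,y,w=45:cv2.resize(im[y-w:y+w,x-w:x+w],(390,390),interpolation=cv2.INTER_CUBIC)
    cv2.imwrite(f'pics/{fn}.png',np.hstack([c(t,167,250),c(s,209,160)]));return t,s
E
python3 - <<'E'
from h import *
t,s=view('c1')
q,c=quad(t,(165,250),'green',w=25);r,d=quad(s,(209,155),'green',w=25);print(rect('top',q,.040),rect('side',r,.040),tri(c,d))
q,c=quad(t,(165,250),'brass',w=28);r,d=quad(s,(209,155),'brass',w=28,vmin=170);print(rect('top',q,.040),rect('side',r,.040),tri(c,d))
E
python3 go.py .4543 .1008 .03 168.9
```

```text
tool_pos: [0.4558, 0.0981, 0.12]
grip_width: 0.0868
(array([0.4485, 0.3288]), np.float64(14.0), np.float64(14.3), np.float64(0.0799), np.float64(0.0399)) (array([0.4494, 0.329 ]), np.float64(6.3), np.float64(16.5), np.float64(0.0786), np.float64(0.0376)) (array([0.4529348 , 0.32546588, 0.04427833]), np.float64(0.009771771731424425))
(array([0.4476, 0.3266]), np.float64(13.4), np.float64(13.5), np.float64(0.101), np.float64(0.0623)) (array([0.4483, 0.3258]), np.float64(13.6), np.float64(14.3), np.float64(0.102), np.float64(0.0621)) (array([0.44800012, 0.32623953, 0.03977273]), np.float64(0.0015059022313213205))
t 10.3 pos [0.4556 0.1025 0.1196] yaw 169.07 grip 0.087 0.0 F [ 0.5 -0.8  0.4] -> shift [ 0.09 -0.19  8.96] roll 0.17 j7 69.7
```

View pics/c1.png

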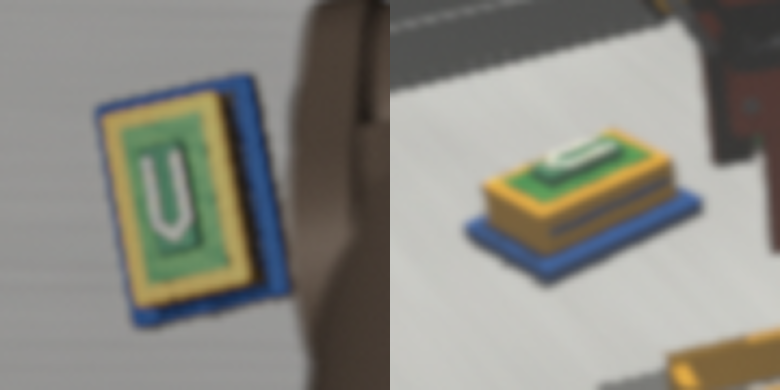

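The base sits on the blue plate with borders showing evenly (top crop base centre ≈(178,200), side crop ≈(580,190)). The green-panel quad puts it within 0.5 mm of the plate centre. Next, the ring.

```bash
python3 -m inch '[{"gripper":8.7,"x":0.1,"y":-0.15,"z":3,"roll":0.15},{"gripper":8.7,"x":0.1,"y":-0.15,"z":7,"roll":0.15},{"gripper":8.7,"x":0.1,"y":-0.15,"z":9,"roll":0.15},{"gripper":8.7,"x":0.1,"y":-0.15,"z":9,"roll":0.15},{"gripper":8.7,"x":0.1,"y":-0.15,"z":9,"roll":0.15}]'|grep -E "pos|width"
python3 - <<'E'
from h import *
t,s=cv2.imread('pics/c1t.png'),cv2.imread('pics/c1s.png')
for v in (185,195,205):
    r,d=quad(s,(209,155),'brass',w=28,vmin=v);print(rect('side',r,.040))
for v in (120,140,150,160):
    r,d=quad(t,(165,250),'brass',w=28,vmin=v);print(rect('top',r,.040))
E
python3 go.py .4543 .1008 .006 168.9
```

```text
tool_pos: [0.4548, 0.1004, 0.0303]
grip_width: 0.0874
(array([0.4488, 0.3268]), np.float64(13.4), np.float64(13.6), np.float64(0.1006), np.float64(0.0607))
(array([0.4082, 0.3173]), np.float64(104.5), np.float64(113.1), np.float64(0.059), np.float64(0.0155))
(array([0.4013, 0.3354]), np.float64(90.6), np.float64(105.2), np.float64(0.0215), np.float64(0.0083))
(array([0.4481, 0.3281]), np.float64(13.8), np.float64(13.8), np.float64(0.0993), np.float64(0.0594))
(array([0.4484, 0.3285]), np.float64(13.8), np.float64(13.8), np.float64(0.0984), np.float64(0.0585))
(array([0.4484, 0.3286]), np.float64(13.8), np.float64(13.8), np.float64(0.0973), np.float64(0.0572))
(array([0.4485, 0.3284]), np.float64(13.7), np.float64(13.9), np.float64(0.096), np.float64(0.0557))
t 10.93 pos [0.4548 0.1004 0.0303] yaw 168.81 grip 0.0874 0.0 F [ 0.9 -0.5 -0.3] -> shift [0.05 0.03 2.43] roll -0.09 j7 75.3
```

```bash
python3 - <<'E'
from h import *
t=cv2.imread('pics/t1.png')
for v in (110,125,140):
    r,d=quad(t,(267,250),'brass',w=28,vmin=v);print(rect('top',r,.026))
E
python3 -m inch '[{"gripper":8.7,"x":0.05,"y":0,"z":1.2,"roll":-0.1},{"gripper":8.7,"x":0.05,"y":0,"z":2.3,"roll":-0.1},{"gripper":8.7,"x":0.05,"y":0,"z":2.4,"roll":-0.1},{"gripper":8.7,"x":0.05,"y":0,"z":2.4,"roll":-0.1}]' 30 |grep -E "pos|force"; python3 -m inch '[{"gripper":5,"x":0,"y":0,"z":0,"roll":0},{"gripper":5,"x":0,"y":0,"z":0,"roll":0},{"gripper":5,"x":0,"y":0,"z":0,"roll":0},{"gripper":5,"x":0,"y":0,"z":0,"roll":0},{"gripper":5,"x":0,"y":0,"z":0,"roll":0}]' 30 >/dev/null;python3 go.py .4543 .1008 .006 168.9
```

```text
(array([0.453 , 0.1005]), np.float64(168.6), np.float64(168.7), np.float64(0.1017), np.float64(0.0616))
(array([0.4536, 0.1009]), np.float64(168.7), np.float64(168.4), np.float64(0.1009), np.float64(0.0605))
(array([0.4541, 0.1014]), np.float64(168.7), np.float64(168.9), np.float64(0.1001), np.float64(0.0595))
tool_pos: [0.4538, 0.0999, 0.0056]
ft_force: [0.2, -0.2, -0.3]
grip_force: 0.0
t 12.05 pos [0.454  0.1002 0.0059] yaw 168.87 grip 0.0598 30.0 F [0.7 0.  3.3] -> shift [-0.02  0.07 -0.01] roll -0.03 j7 76.9
```

```bash
python3 -m inch '[{"gripper":5,"x":0,"y":0,"z":-3,"roll":0},{"gripper":5,"x":0,"y":0,"z":-8,"roll":0},{"gripper":5,"x":0,"y":0,"z":-12,"roll":0},{"gripper":5,"x":0,"y":0,"z":-12,"roll":0}]' |grep -E "pos|force"; python3 go.py .4485 .3288 .12 193.8
```

```text
tool_pos: [0.4553, 0.1005, 0.1279]
ft_force: [0.2, 0.4, -3.4]
grip_force: 30.0
t 12.55 pos [0.4553 0.1005 0.1279] yaw 168.87 grip 0.06 30.0 F [ 0.2  0.4 -3.4] -> shift [ 5.07 22.27  0.84] roll -24.93 j7 69.8
```

```bash
python3 -m inch '[{"gripper":5,"x":5.1,"y":22.3,"z":0.3,"roll":-6},{"gripper":5,"x":5.1,"y":22.3,"z":0.3,"roll":-12},{"gripper":5,"x":5.1,"y":22.3,"z":0.3,"roll":-19},{"gripper":5,"x":5.1,"y":22.3,"z":0.3,"roll":-24.9},{"gripper":5,"x":5.1,"y":22.3,"z":0.3,"roll":-24.9}]' |grep -E "pos"; python3 -m inch '[{"gripper":5,"x":0,"y":0,"z":2,"roll":0},{"gripper":5,"x":0,"y":0,"z":4.5,"roll":0},{"gripper":5,"x":0,"y":0,"z":4.5,"roll":0},{"gripper":5,"x":0,"y":0,"z":4.5,"roll":0}]' |grep -E "pos"; python3 go.py .4485 .3288 .0465 193.8
```

```text
tool_pos: [0.4447, 0.332, 0.1203]
tool_pos: [0.447, 0.3279, 0.0777]
t 13.68 pos [0.447  0.3279 0.0777] yaw -166.3 grip 0.0599 30.0 F [ 0.   0.1 -2.3] -> shift [-0.17  0.05  3.12] roll -0.1 j7 70.5
```

```bash
python3 -m inch '[{"gripper":5,"x":-0.15,"y":0.1,"z":0.5,"roll":-0.1},{"gripper":5,"x":-0.15,"y":0.1,"z":1.0,"roll":-0.1},{"gripper":5,"x":-0.15,"y":0.1,"z":1.0,"roll":-0.1},{"gripper":5,"x":-0.15,"y":0.1,"z":1.0,"roll":-0.1}]' |grep -E "pos"; python3 go.py .4485 .3288 .0465 193.8
```

```text
tool_pos: [0.4481, 0.33, 0.0679]
t 14.18 pos [0.4481 0.33   0.0679] yaw -166.14 grip 0.0601 30.0 F [ 0.4 -0.8 -2.7] -> shift [-0.01 -0.13  2.14] roll 0.06 j7 70.8
```

```bash
python3 -m inch '[{"gripper":5,"x":0,"y":-0.1,"z":0.6,"roll":0.05},{"gripper":5,"x":0,"y":-0.1,"z":1.2,"roll":0.05},{"gripper":5,"x":0,"y":-0.1,"z":1.7,"roll":0.05},{"gripper":5,"x":0,"y":-0.1,"z":1.7,"roll":0.05},{"gripper":5,"x":0,"y":-0.1,"z":1.7,"roll":0.05}]' |grep -E "pos|force"; python3 go.py .4485 .3288 .0465 193.8
```

```text
tool_pos: [0.4484, 0.3291, 0.0507]
ft_force: [-0.6, -0.3, -4.0]
grip_force: 30.0
t 14.8 pos [0.4484 0.3291 0.0507] yaw -166.18 grip 0.0597 30.0 F [-0.6 -0.3 -4. ] -> shift [-0.01 -0.03  0.42] roll 0.02 j7 71.2
```

```bash
python3 -m inch '[{"gripper":5,"x":0,"y":0,"z":0.2,"roll":0},{"gripper":5,"x":0,"y":0,"z":0.35,"roll":0},{"gripper":5,"x":0,"y":0,"z":0.45,"roll":0},{"gripper":5,"x":0,"y":0,"z":0.45,"roll":0}]' |grep -E "pos|force"; python3 -m inch '[{"gripper":5,"x":0,"y":0,"z":0.1,"roll":0},{"gripper":5,"x":0,"y":0,"z":0.1,"roll":0},{"gripper":5,"x":0,"y":0,"z":0.1,"roll":0}]' |grep -E "pos|force"; python3 go.py .4485 .3288 .0465 193.8
```

```text
tool_pos: [0.4483, 0.329, 0.0462]
ft_force: [-0.1, 0.3, -2.8]
grip_force: 30.0
tool_pos: [0.4484, 0.3291, 0.0459]
ft_force: [-2.3, -2.0, 6.2]
grip_force: 30.0
t 15.68 pos [0.4484 0.3291 0.0459] yaw -166.19 grip 0.0599 30.0 F [-2.3 -2.   6.2] -> shift [-0.   -0.03 -0.06] roll 0.01 j7 71.4
```

```bash
python3 -m inch '[{"gripper":8.7,"x":0,"y":0,"z":-0.1,"roll":0},{"gripper":8.7,"x":0,"y":0,"z":-0.1,"roll":0},{"gripper":8.7,"x":0,"y":0,"z":-0.1,"roll":0},{"gripper":8.7,"x":0,"y":0,"z":-4,"roll":0},{"gripper":8.7,"x":0,"y":0,"z":-9,"roll":0}]'|grep -E "pos|width"; python3 go.py .4305 -.1173 .14 170
python3 - <<'E'
from h import *
t=cv2.imread('pics/t1.png')
for v in (90,110,125,140):
    r,d=quad(t,(363,262),'brass',w=28,vmin=v);print(rect('top',r,.014))
E
```

```text
tool_pos: [0.4476, 0.3285, 0.1352]
grip_width: 0.087
t 16.3 pos [0.4476 0.3285 0.1352] yaw -166.18 grip 0.087 0.0 F [ 0.4 -0.1  0.4] -> shift [ 12.31 -42.88  -0.39] roll 23.82 j7 69.3
(array([ 0.4301, -0.117 ]), np.float64(170.4), np.float64(169.9), np.float64(0.0999), np.float64(0.0606))
(array([ 0.4301, -0.117 ]), np.float64(170.4), np.float64(169.9), np.float64(0.0999), np.float64(0.0606))
(array([ 0.4302, -0.117 ]), np.float64(170.4), np.float64(170.4), np.float64(0.0997), np.float64(0.0605))
(array([ 0.4677, -0.1244]), np.float64(80.6), np.float64(80.6), np.float64(0.0585), np.float64(0.0233))
```

```bash
python3 -m inch '[{"gripper":8.7,"x":12.3,"y":-42.9,"z":0,"roll":5},{"gripper":8.7,"x":12.3,"y":-42.9,"z":0,"roll":10},{"gripper":8.7,"x":12.3,"y":-42.9,"z":0,"roll":15},{"gripper":8.7,"x":12.3,"y":-42.9,"z":0,"roll":20},{"gripper":8.7,"x":12.3,"y":-42.9,"z":0,"roll":23.8}]'|grep -E "pos"; python3 go.py .4303 -.1172 .1 170.1
python3 - <<'E'
from h import *
t,s=view('c2')
for v in (120,140,150):
    r,d=quad(t,(163,250),'brass',w=30,vmin=v);print(rect('top',r,.066))
for v in (185,190):
  r,e=quad(s,(209,148),'brass',w=28,vmin=v);print(rect('side',r,.066),tri(d,e))
E
```

```text
tool_pos: [0.4363, 0.015, 0.1355]
t 16.93 pos [0.4363 0.015  0.1355] yaw 169.89 grip 0.0869 0.0 F [1.8 0.5 0.5] -> shift [ -1.72 -13.12   3.55] roll -0.21 j7 79.9
(array([0.4477, 0.3286]), np.float64(13.7), np.float64(13.6), np.float64(0.101), np.float64(0.0612))
(array([0.4477, 0.3291]), np.float64(13.8), np.float64(14.1), np.float64(0.1003), np.float64(0.0603))
(array([0.4478, 0.3292]), np.float64(13.8), np.float64(13.3), np.float64(0.0994), np.float64(0.0599))
(array([0.4492, 0.3291]), np.float64(13.9), np.float64(15.0), np.float64(0.1029), np.float64(0.0625)) (array([0.44829247, 0.32842832, 0.06662123]), np.float64(0.001221691121650904))
(array([0.4492, 0.3291]), np.float64(14.1), np.float64(14.6), np.float64(0.1024), np.float64(0.062)) (array([0.44828262, 0.32844542, 0.06658364]), np.float64(0.0011977752189593844))
```

View pics/c2.png

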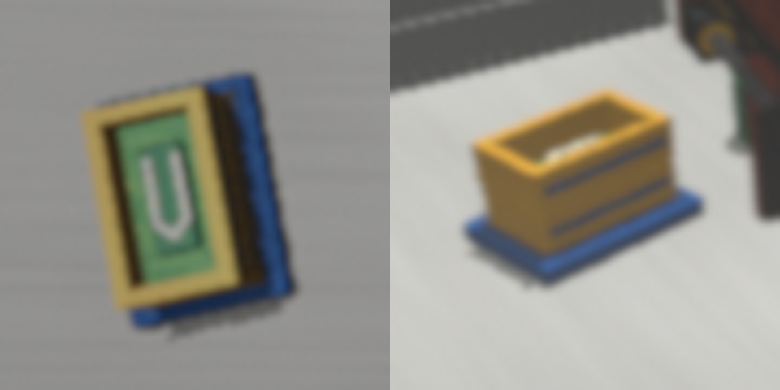

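The ring sits flush over the mould (top crop centre ≈(163,197), side crop ≈(572,170)): faces continuous, height 0.066 m, yaw 13.8°. Next, the lid.

```bash
python3 -m inch '[{"gripper":8.7,"x":-1.7,"y":-13.1,"z":1,"roll":-0.2},{"gripper":8.7,"x":-1.7,"y":-13.1,"z":2,"roll":-0.2},{"gripper":8.7,"x":-1.7,"y":-13.1,"z":5,"roll":-0.2},{"gripper":8.7,"x":-1.7,"y":-13.1,"z":8,"roll":-0.2},{"gripper":8.7,"x":-1.7,"y":-13.1,"z":8,"roll":-0.2}]'|grep -E "pos"; python3 -m inch '[{"gripper":8.7,"x":0,"y":0,"z":0,"roll":0}]' >/dev/null;python3 go.py .4303 -.1172 .0025 170.1
```

```text
tool_pos: [0.4294, -0.1138, 0.0536]
t 17.98 pos [ 0.4312 -0.1144  0.0558] yaw 170.33 grip 0.0872 0.0 F [-0.1  0.1  0.1] -> shift [ 0.04 -0.29  5.33] roll 0.23 j7 106.4
```

```bash
python3 -m inch '[{"gripper":8.7,"x":0,"y":-0.3,"z":1.5,"roll":0.2},{"gripper":8.7,"x":0,"y":-0.3,"z":3,"roll":0.2},{"gripper":8.7,"x":0,"y":-0.3,"z":4.5,"roll":0.2},{"gripper":8.7,"x":0,"y":-0.3,"z":4.8,"roll":0.2},{"gripper":8.7,"x":0,"y":-0.3,"z":4.8,"roll":0.2}]'|grep -E "pos";python3 go.py .4303 -.1172 .0025 170.1
```

```text
tool_pos: [0.4297, -0.1183, 0.0069]
t 18.6 pos [ 0.4297 -0.1183  0.0069] yaw 169.99 grip 0.0872 0.0 F [-0.6 -0.1  0.2] -> shift [-0.04  0.12  0.44] roll -0.11 j7 110.9
```

```bash
python3 -m inch '[{"gripper":8.7,"x":0,"y":0.1,"z":0.3,"roll":-0.1},{"gripper":8.7,"x":0,"y":0.1,"z":0.4,"roll":-0.1},{"gripper":8.7,"x":0,"y":0.1,"z":0.4,"roll":-0.1}]' 30 |grep -E "pos|force"; python3 -m inch '[{"gripper":5,"x":0,"y":0,"z":0,"roll":0},{"gripper":5,"x":0,"y":0,"z":0,"roll":0},{"gripper":5,"x":0,"y":0,"z":0,"roll":0},{"gripper":5,"x":0,"y":0,"z":0,"roll":0},{"gripper":5,"x":0,"y":0,"z":0,"roll":0}]' 30 >/dev/null;python3 go.py .4303 -.1172 .0025 170.1
```

```text
tool_pos: [0.4303, -0.1171, 0.0034]
ft_force: [-0.7, 0.6, 0.2]
grip_force: 0.0
t 19.6 pos [ 0.4302 -0.1172  0.0033] yaw 170.11 grip 0.06 30.0 F [-0.6 -0.7  1.9] -> shift [-0.01  0.    0.08] roll 0.01 j7 111.2
```

```bash
python3 -m inch '[{"gripper":5,"x":0,"y":0,"z":-3,"roll":0},{"gripper":5,"x":0,"y":0,"z":-8,"roll":0},{"gripper":5,"x":0,"y":0,"z":-14,"roll":0},{"gripper":5,"x":0,"y":0,"z":-14,"roll":0}]' |grep -E "pos|force"; python3 go.py .4482 .3290 .14 193.8
```

```text
tool_pos: [0.4324, -0.1175, 0.1465]
ft_force: [0.3, 0.5, -4.0]
grip_force: 30.0
t 20.1 pos [ 0.4324 -0.1175  0.1465] yaw 170.12 grip 0.0598 30.0 F [ 0.3  0.5 -4. ] -> shift [ 6.11 44.26  0.68] roll -23.68 j7 99.5
```

```bash
python3 -m inch '[{"gripper":5,"x":6.1,"y":44.3,"z":0,"roll":-4},{"gripper":5,"x":6.1,"y":44.3,"z":0,"roll":-8},{"gripper":5,"x":6.1,"y":44.3,"z":0,"roll":-12},{"gripper":5,"x":6.1,"y":44.3,"z":0,"roll":-18},{"gripper":5,"x":6.1,"y":44.3,"z":0,"roll":-23.7}]' |grep -E "pos"; python3 go.py .4482 .3290 .13 193.8
```

```text
tool_pos: [0.4399, 0.1968, 0.1415]
t 20.73 pos [0.4399 0.1968 0.1415] yaw -165.98 grip 0.0601 30.0 F [ 1.4  0.9 -2.7] -> shift [-4.01 12.62  1.14] roll 0.22 j7 81.1
```

```bash
python3 -m inch '[{"gripper":5,"x":-4.0,"y":12.6,"z":0.5,"roll":0.1},{"gripper":5,"x":-4.0,"y":12.6,"z":0.5,"roll":0.1},{"gripper":5,"x":-4.0,"y":12.6,"z":1,"roll":0.1},{"gripper":5,"x":-4.0,"y":12.6,"z":3,"roll":0.1},{"gripper":5,"x":-4.0,"y":12.6,"z":4,"roll":0.1}]' |grep -E "pos"; python3 -m inch '[{"gripper":5,"x":0,"y":0,"z":0,"roll":0},{"gripper":5,"x":0,"y":0,"z":0,"roll":0}]' >/dev/null; python3 go.py .4482 .3290 .0695 193.8
```

```text
tool_pos: [0.4487, 0.3253, 0.1006]
t 21.6 pos [0.4503 0.3266 0.1035] yaw -166.33 grip 0.0598 30.0 F [-0.3 -0.4 -2. ] -> shift [0.15 0.28 3.4 ] roll -0.13 j7 71.2
```

```bash
python3 -m inch '[{"gripper":5,"x":0.15,"y":0.25,"z":1,"roll":-0.1},{"gripper":5,"x":0.15,"y":0.25,"z":2,"roll":-0.1},{"gripper":5,"x":0.15,"y":0.25,"z":2.5,"roll":-0.1},{"gripper":5,"x":0.15,"y":0.25,"z":2.5,"roll":-0.1},{"gripper":5,"x":0.15,"y":0.25,"z":2.5,"roll":-0.1}]' |grep -E "pos"; python3 go.py .4482 .3290 .0695 193.8
```

```text
tool_pos: [0.4481, 0.3291, 0.0784]
t 22.23 pos [0.4481 0.3291 0.0784] yaw -166.19 grip 0.0598 30.0 F [ 0.2  0.1 -2.8] -> shift [-0.   -0.02  0.89] roll 0.01 j7 71.6
```

```bash
python3 -m inch '[{"gripper":5,"x":0,"y":0,"z":0.4,"roll":0},{"gripper":5,"x":0,"y":0,"z":0.7,"roll":0},{"gripper":5,"x":0,"y":0,"z":0.9,"roll":0},{"gripper":5,"x":0,"y":0,"z":0.9,"roll":0}]' |grep -E "pos|ft"; python3 -m inch '[{"gripper":5,"x":0,"y":0,"z":0.1,"roll":0},{"gripper":5,"x":0,"y":0,"z":0.1,"roll":0},{"gripper":5,"x":0,"y":0,"z":0.1,"roll":0}]' |grep -E "pos|ft"; python3 go.py .4482 .3290 .0695 193.8
```

```text
tool_pos: [0.4479, 0.3291, 0.0693]
ft_force: [-1.1, -0.1, -0.5]
tool_pos: [0.4479, 0.3291, 0.0693]
ft_force: [-4.2, -2.9, 10.4]
t 23.1 pos [0.4479 0.3291 0.0693] yaw -166.19 grip 0.0598 30.0 F [-4.2 -2.9 10.4] -> shift [-0.02 -0.01 -0.02] roll 0.01 j7 71.9
```

```bash
python3 -m inch '[{"gripper":8.7,"x":0,"y":0,"z":-0.1,"roll":0},{"gripper":8.7,"x":0,"y":0,"z":-0.1,"roll":0},{"gripper":8.7,"x":0,"y":0,"z":-0.1,"roll":0},{"gripper":8.7,"x":0,"y":0,"z":-4,"roll":0},{"gripper":8.7,"x":0,"y":0,"z":-8,"roll":0}]'|grep -E "pos|width"
python3 - <<'E'
from h import *
t,s=cv2.imread('pics/t1.png'),cv2.imread('pics/s1.png')
out={}
for n,im,(x0,x1,y0,y1) in(('top',t,(455,485,222,285)),('side',s,(372,434,322,382))):
    c=cv2.resize(im[y0:y1,x0:x1],None,fx=U,fy=U,interpolation=cv2.INTER_CUBIC).astype(int)
    g=c.mean(2); bg=np.median(g); sat=c.max(2)-c.min(2)
    w=c[...,2]-c[...,1]   # reddish-grey bar tint
    print(n,'bg',bg,np.median(w),'max',g.max(),np.percentile(w,[5,50,90,97,99]))
    cv2.imwrite(f'pics/bar_{n}.png',np.hstack([c.astype(np.uint8),cv2.cvtColor(np.clip(w*10+60,0,255).astype(np.uint8),cv2.COLOR_GRAY2BGR)]))
E
python3 go.py .49 -.34 .15 11
```

```text
tool_pos: [0.4477, 0.3288, 0.1486]
grip_width: 0.087
top bg 134.0 1.0 max 153.33333333333334 [0. 1. 5. 6. 6.]
side bg 183.66666666666666 0.0 max 211.33333333333334 [-1.  0.  8. 10. 10.]
t 23.73 pos [0.4477 0.3288 0.1486] yaw -166.19 grip 0.087 0.0 F [0.6 0.  0.4] -> shift [ 1.186e+01 -6.596e+01 -6.000e-02] roll 2.81 j7 69.8
```

View pics/bar_side.png

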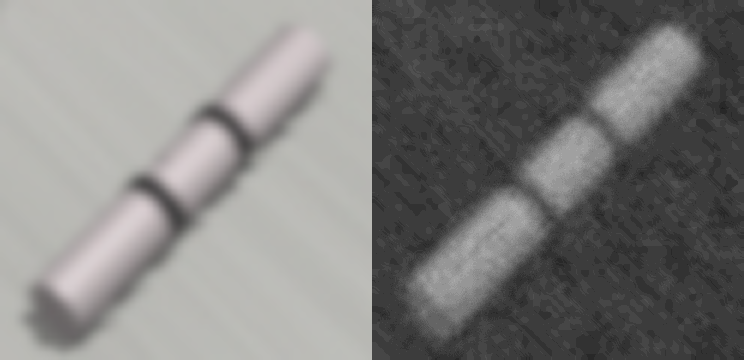

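View pics/bar_top.png

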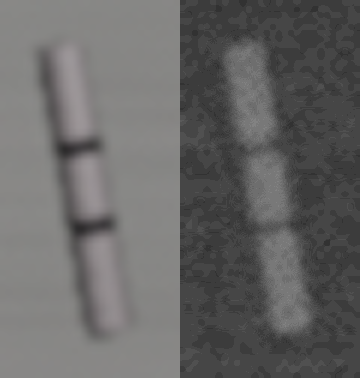

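The side crop shows the bar with black bands at (150,190) and (225,115), its near end at (55,310). In the top crop it runs from (60,45) to (110,330). The reddish tint masks it cleanly.

```bash
cat >> h.py <<'E'
def bar(n,im,x0,x1,y0,y1,th=2.8):
    c=cv2.resize(im[y0:y1,x0:x1],None,fx=U,fy=U,interpolation=cv2.INTER_CUBIC).astype(np.float32)
    w=cv2.GaussianBlur(c[...,2]-c[...,1],(0,0),4);m=cv2.morphologyEx((w>th).astype(np.uint8),cv2.MORPH_CLOSE,np.ones((31,31)))
    k=max(cv2.findContours(m,0,2)[0],key=cv2.contourArea);b=cv2.boxPoints(cv2.minAreaRect(k))
    return (b+.5)/U-.5+[x0,y0]
E
python3 - <<'E'
from h import *
t,s=cv2.imread('pics/t1.png'),cv2.imread('pics/s1.png')
b=bar('top',t,455,485,222,285);d=bar('side',s,372,434,322,382,4.5)
print(rect('top',b,.008),rect('side',d,.008),tri(b.mean(0),d.mean(0)))
t,s=view('c3')
q,c=quad(t,(163,250),'brass',w=30,vmin=125);print(rect('top',q,.08))
q2,c2=quad(t,(163,250),'blue',w=18);print(rect('top',q2,.08));
q,d=quad(s,(209,142),'brass',w=28,vmin=190);print(rect('side',q,.08),tri(c,d))
E
```

```text
(array([ 0.454 , -0.3646]), np.float64(8.3), np.float64(10.6), np.float64(0.1119), np.float64(0.0171)) (array([ 0.457 , -0.3642]), np.float64(8.4), np.float64(179.8), np.float64(0.1159), np.float64(0.0161)) (array([ 0.45367265, -0.36467542,  0.00815345]), np.float64(0.0003002585678093798))
(array([0.4021, 0.3429]), np.float64(26.6), np.float64(38.3), np.float64(0.0169), np.float64(0.0113))
(array([0.4282, 0.3242]), np.float64(98.3), np.float64(100.1), np.float64(0.0457), np.float64(0.0123))
(array([0.4009, 0.3419]), np.float64(68.4), np.float64(56.3), np.float64(0.0095), np.float64(0.0054)) (array([0.40350505, 0.34481075, 0.07801835]), np.float64(0.003213792278891697))
```

View pics/c3.png

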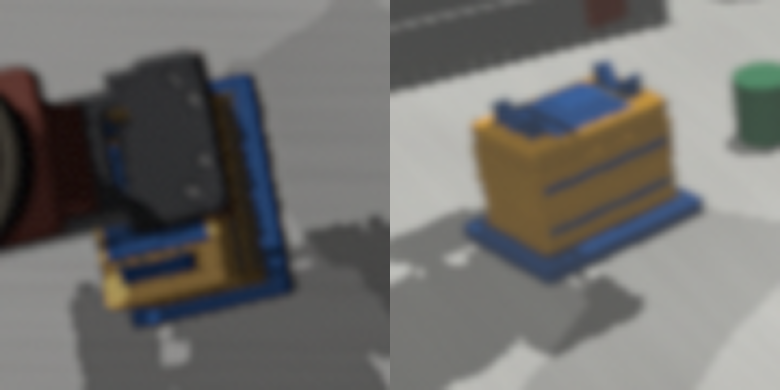

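The lid sits flush in the side view (lid panel at crop (580,110)); the gripper hides it from above. Going for the bar.

```bash
python3 -m inch '[{"gripper":8.7,"x":0,"y":0,"z":-3,"roll":0},{"gripper":8.7,"x":2,"y":-8,"z":-5,"roll":1},{"gripper":8.7,"x":5,"y":-14,"z":-5,"roll":2},{"gripper":8.7,"x":7,"y":-20,"z":-5,"roll":3},{"gripper":8.7,"x":9,"y":-26,"z":-5,"roll":5.4}]'|grep -E "pos|width"; python3 go.py .454 -.3647 .15 8.4
python3 - <<'E'
from h import *
t,s=view('c4')
for v in (110,125,140):
  q,c=quad(t,(160,250),'brass',w=32,vmin=v);print(rect('top',q,.08))
q,d=quad(s,(209,142),'brass',w=28,vmin=190);print(rect('side',q,.08),tri(c,d))
E
```

```text
tool_pos: [0.424, 0.0805, 0.1972]
grip_width: 0.0871
t 24.65 pos [0.424  0.0805 0.1972] yaw -171.62 grip 0.0871 0.0 F [ 0.8 -1.  -0.1] -> shift [  3.52 -44.48   4.74] roll -0.02 j7 84.8
(array([0.4477, 0.328 ]), np.float64(13.7), np.float64(14.2), np.float64(0.1004), np.float64(0.0601))
(array([0.4479, 0.3284]), np.float64(13.8), np.float64(14.3), np.float64(0.0997), np.float64(0.0594))
(array([0.4482, 0.329 ]), np.float64(13.7), np.float64(14.2), np.float64(0.099), np.float64(0.0585))
(array([0.4086, 0.317 ]), np.float64(108.1), np.float64(107.0), np.float64(0.0592), np.float64(0.0168)) (array([0.43145798, 0.34028604, 0.06602511]), np.float64(0.0365005775663175))
```

View pics/c4.png

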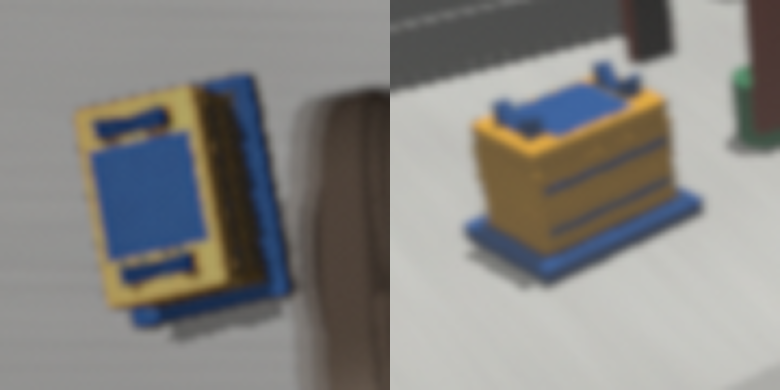

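The lid is square and flush: top crop centre ≈(150,197), saddles at (130,125) and (158,268). It measures (0.448, 0.3286), yaw 13.8°. On to the bar.

```bash
python3 -m inch '[{"gripper":8.7,"x":3.5,"y":-44.5,"z":1,"roll":0},{"gripper":8.7,"x":3.5,"y":-44.5,"z":2,"roll":0},{"gripper":8.7,"x":3.5,"y":-44.5,"z":3,"roll":0},{"gripper":8.7,"x":3.5,"y":-44.5,"z":4,"roll":0},{"gripper":8.7,"x":3.5,"y":-44.5,"z":4.7,"roll":0}]'|grep -E "pos"; python3 go.py .454 -.3647 .06 8.4
```

```text
tool_pos: [0.4478, -0.2281, 0.1713]
t 25.57 pos [ 0.4478 -0.2281  0.1713] yaw -171.34 grip 0.087 0.0 F [ 0.5  0.2 -0.7] -> shift [  1.44 -13.6   11.13] roll 0.26 j7 133.9
```

```bash
python3 -m inch '[{"gripper":8.7,"x":1.4,"y":-13.6,"z":2,"roll":0.2},{"gripper":8.7,"x":1.4,"y":-13.6,"z":4,"roll":0.2},{"gripper":8.7,"x":1.4,"y":-13.6,"z":8,"roll":0.2},{"gripper":8.7,"x":1.4,"y":-13.6,"z":11,"roll":0.2},{"gripper":8.7,"x":1.4,"y":-13.6,"z":11,"roll":0.2}]'|grep -E "pos"; python3 -m inch '[{"gripper":5,"x":0,"y":0,"z":0,"roll":0},{"gripper":5,"x":0,"y":0,"z":0,"roll":0}]' >/dev/null; python3 go.py .454 -.3647 .003 8.4
```

```text
tool_pos: [0.4519, -0.3623, 0.0588]
t 26.45 pos [ 0.4537 -0.3644  0.0633] yaw -171.71 grip 0.0706 0.0 F [-0.6  0.  -0.4] -> shift [-0.01 -0.03  6.03] roll -0.11 j7 155.1
```

```bash
python3 -m inch '[{"gripper":5,"x":0,"y":0,"z":2,"roll":0},{"gripper":5,"x":0,"y":0,"z":4,"roll":0},{"gripper":5,"x":0,"y":0,"z":5.5,"roll":0},{"gripper":5,"x":0,"y":0,"z":5.5,"roll":0},{"gripper":5,"x":0,"y":0,"z":5.5,"roll":0}]' 20|grep -E "pos"; python3 go.py .454 -.3647 .0035 8.4
```

```text
tool_pos: [0.4523, -0.3648, 0.0069]
t 27.07 pos [ 0.4523 -0.3648  0.0069] yaw -171.81 grip 0.05 0.0 F [ 0.6 -0.3 -0.7] -> shift [-0.17 -0.02  0.34] roll -0.21 j7 157.8
```

```bash
python3 -m inch '[{"gripper":5,"x":-0.15,"y":0,"z":0.35,"roll":-0.2},{"gripper":5,"x":-0.15,"y":0,"z":0.35,"roll":-0.2},{"gripper":5,"x":-0.15,"y":0,"z":0.35,"roll":-0.2}]' 20|grep -E "pos"; python3 -m inch '[{"gripper":1,"x":-0.15,"y":0,"z":0,"roll":0},{"gripper":1,"x":0,"y":0,"z":0,"roll":0},{"gripper":1,"x":0,"y":0,"z":0,"roll":0},{"gripper":1,"x":0,"y":0,"z":0,"roll":0},{"gripper":1,"x":0,"y":0,"z":0,"roll":0}]' 20|grep -E "pos|grip"; python3 go.py .454 -.3647 .0035 8.4
```

```text
tool_pos: [0.454, -0.3643, 0.0036]
tool_pos: [0.4539, -0.3643, 0.0034]
grip_width: 0.0153
grip_force: 20.0
t 28.07 pos [ 0.4539 -0.3643  0.0034] yaw -171.59 grip 0.0153 20.0 F [-0.2 -0.9 -0.4] -> shift [-0.01 -0.04 -0.01] roll 0.01 j7 157.9
```

```bash
python3 -m inch '[{"gripper":1,"x":0,"y":0,"z":-2,"roll":0},{"gripper":1,"x":0,"y":0,"z":-7,"roll":0},{"gripper":1,"x":0,"y":0,"z":-13,"roll":0},{"gripper":1,"x":0,"y":0,"z":-17,"roll":0},{"gripper":1,"x":0,"y":0,"z":-17,"roll":0}]' 30|grep -E "pos|grip|ft"; python3 go.py .448 .3290 .17 193.8
```

```text
tool_pos: [0.4552, -0.3656, 0.1777]
ft_force: [-0.5, -0.8, -2.2]
grip_width: 0.015
grip_force: 30.0
t 28.7 pos [ 0.4552 -0.3656  0.1777] yaw -171.61 grip 0.015 30.0 F [-0.5 -0.8 -2.2] -> shift [-9.43 68.83  0.56] roll -5.41 j7 149.8
```

```bash
python3 -m inch '[{"gripper":1,"x":-9.4,"y":68.8,"z":0,"roll":-1},{"gripper":1,"x":-9.4,"y":68.8,"z":0,"roll":-2},{"gripper":1,"x":-9.4,"y":68.8,"z":0,"roll":-3},{"gripper":1,"x":-9.4,"y":68.8,"z":0,"roll":-4},{"gripper":1,"x":-9.4,"y":68.8,"z":0,"roll":-5.4}]'|grep -E "pos|ft"; python3 go.py .448 .3290 .17 193.8
python3 - <<'E'
from h import *
s=robot.read_camera('side');p=proj('side',robot.get_state()['tool_pos'])[0].round().astype(int);print(p)
x,y=p;w=50;cv2.imwrite('pics/d1.png',cv2.resize(s[max(y-w,0):y+w,max(x-w,0):x+w],None,fx=5,fy=5,interpolation=cv2.INTER_CUBIC))
E
```

```text
tool_pos: [0.4494, -0.0497, 0.173]
ft_force: [1.8, 0.8, -2.0]
t 29.32 pos [ 0.4494 -0.0497  0.173 ] yaw -166.15 grip 0.0155 30.0 F [ 1.8  0.8 -2. ] -> shift [-8.93 36.8   0.31] roll 0.05 j7 112.9
[283 169]
```

View pics/d1.png

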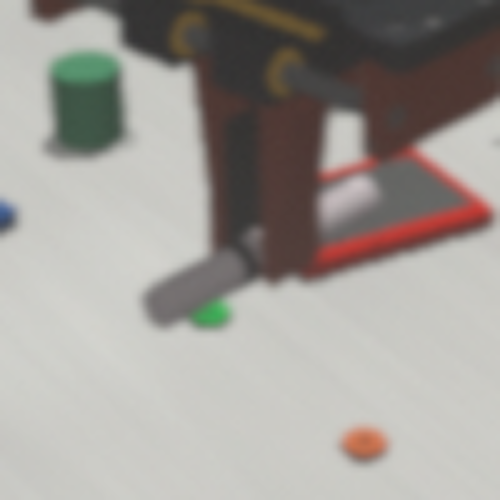

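The bar is held about mid-length between the fingers, ends at crop (160,305) and (375,190). Checking that it hangs level.

```bash
python3 - <<'E'
from h import *
s=robot.get_state();p=np.array(s['tool_pos']);x=np.array(s['tcp_rot'])[:,0]
print(((proj('side',[p+[0,0,.0046]+k*x*.055 for k in(1,-1)])-[233,119])*5).round())
E
python3 -m inch '[{"gripper":1,"x":-8.9,"y":36.8,"z":0,"roll":0},{"gripper":1,"x":-8.9,"y":36.8,"z":0,"roll":0},{"gripper":1,"x":-8.9,"y":36.8,"z":0,"roll":0},{"gripper":1,"x":-8.9,"y":36.8,"z":0,"roll":0},{"gripper":1,"x":-8.9,"y":36.8,"z":0,"roll":0}]'|grep -E "pos|ft"; python3 go.py .448 .3290 .12 193.8
```

```text
[[139. 298.]
 [347. 185.]]
tool_pos: [0.4485, 0.2621, 0.1729]
ft_force: [1.1, 0.1, -1.5]
t 30.0 pos [0.4485 0.2621 0.1729] yaw -166.2 grip 0.0152 30.0 F [ 1.1  0.1 -1.5] -> shift [-1.55  6.51  5.29] roll -0.0 j7 77.0
```

```bash
python3 -m inch '[{"gripper":1,"x":-1.5,"y":6.5,"z":1,"roll":0},{"gripper":1,"x":-1.5,"y":6.5,"z":3,"roll":0},{"gripper":1,"x":-1.5,"y":6.5,"z":4.7,"roll":0},{"gripper":1,"x":-1.5,"y":6.5,"z":4.7,"roll":0},{"gripper":1,"x":-1.5,"y":6.5,"z":4.7,"roll":0}]'|grep -E "pos|ft"; python3 go.py .448 .3290 .087 193.8
python3 - <<'E'
from h import *
s=robot.get_state();p=np.array(s['tool_pos']);x=np.array(s['tcp_rot'])[:,0]
im=robot.read_camera('side');e=proj('side',[p+[0,0,.0046]+k*x*.055 for k in(1,-1)]);x0,y0=e.mean(0).round().astype(int)-35
print(((e-[x0,y0])*8).round().tolist());cv2.imwrite('pics/d2.png',cv2.resize(im[y0:y0+70,x0:x0+70],None,fx=8,fy=8,interpolation=cv2.INTER_CUBIC))
E
```

```text
tool_pos: [0.4489, 0.3264, 0.1269]
ft_force: [-0.2, -0.7, -1.7]
t 30.62 pos [0.4489 0.3264 0.1269] yaw -166.3 grip 0.0156 30.0 F [-0.2 -0.7 -1.7] -> shift [0.02 0.28 3.99] roll -0.1 j7 73.6
[[135.0, 335.0], [425.0, 229.0]]
```

View pics/d2.png

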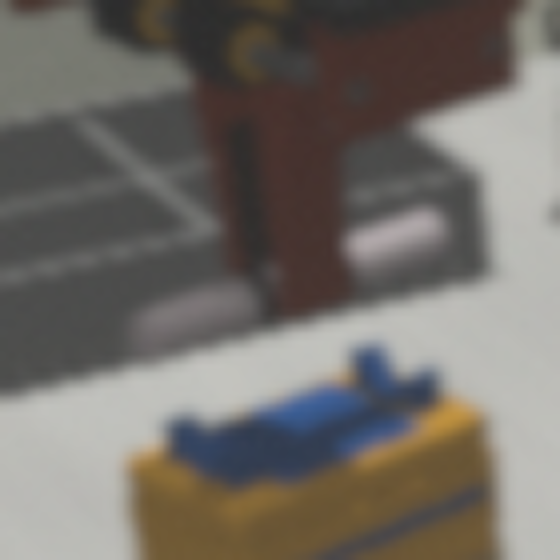

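The bar hangs level, ends near crop (140,332) and (440,225), with the saddles below at (195,440) and (395,380). Placing it.

```bash
python3 -m inch '[{"gripper":1,"x":0,"y":0.25,"z":1,"roll":-0.1},{"gripper":1,"x":0,"y":0.25,"z":2,"roll":-0.1},{"gripper":1,"x":0,"y":0.25,"z":2,"roll":-0.1},{"gripper":1,"x":0,"y":0.25,"z":2,"roll":-0.1},{"gripper":1,"x":0,"y":0.25,"z":2,"roll":-0.1}]'|grep -E "pos|ft"; python3 go.py .448 .3290 .087 193.8
```

```text
tool_pos: [0.4478, 0.33, 0.1066]
ft_force: [0.3, -0.6, -0.8]
t 31.3 pos [0.4478 0.33   0.1066] yaw -166.09 grip 0.0156 30.0 F [ 0.3 -0.6 -0.8] -> shift [ 0.01 -0.1   1.96] roll 0.11 j7 74.2
```

```bash
python3 -m inch '[{"gripper":1,"x":0,"y":-0.1,"z":0.6,"roll":0.1},{"gripper":1,"x":0,"y":-0.1,"z":1.2,"roll":0.1},{"gripper":1,"x":0,"y":-0.1,"z":1.6,"roll":0.1},{"gripper":1,"x":0,"y":-0.1,"z":1.6,"roll":0.1},{"gripper":1,"x":0,"y":-0.1,"z":1.6,"roll":0.1}]'|grep -E "pos|ft"; python3 go.py .448 .3290 .0865 193.8;python3 -m inch '[{"gripper":1,"x":0,"y":0,"z":0.2,"roll":0},{"gripper":1,"x":0,"y":0,"z":0.3,"roll":0},{"gripper":1,"x":0,"y":0,"z":0.35,"roll":0},{"gripper":1,"x":0,"y":0,"z":0.35,"roll":0}]'|grep -E "pos|ft"; python3 go.py .448 .3290 .0865 193.8
```

```text
tool_pos: [0.448, 0.3289, 0.0904]
ft_force: [0.3, -0.0, -0.8]
t 31.93 pos [0.448  0.3289 0.0904] yaw -166.19 grip 0.015 30.0 F [ 0.3 -0.  -0.8] -> shift [-0.    0.01  0.39] roll 0.01 j7 74.8
tool_pos: [0.4479, 0.3289, 0.0869]
ft_force: [0.0, -0.4, -1.0]
t 32.42 pos [0.4479 0.3289 0.0869] yaw -166.18 grip 0.0154 30.0 F [ 0.  -0.4 -1. ] -> shift [-0.01  0.    0.04] roll 0.02 j7 74.9
```

```bash
python3 -m inch '[{"gripper":1,"x":0,"y":0,"z":0.1,"roll":0},{"gripper":1,"x":0,"y":0,"z":0.1,"roll":0},{"gripper":1,"x":0,"y":0,"z":0.1,"roll":0}]'|grep -E "pos|ft"; python3 -m inch '[{"gripper":1,"x":0,"y":0,"z":0.05,"roll":0},{"gripper":1,"x":0,"y":0,"z":0.05,"roll":0},{"gripper":1,"x":0,"y":0,"z":0.05,"roll":0}]'|grep -E "pos|ft"
```

```text
tool_pos: [0.448, 0.3291, 0.0865]
ft_force: [-2.2, -1.6, 5.0]
tool_pos: [0.448, 0.3291, 0.0865]
ft_force: [-2.1, -2.0, 11.0]
```

```bash
python3 -m inch '[{"gripper":4,"x":0,"y":0,"z":-0.1,"roll":0},{"gripper":4,"x":0,"y":0,"z":-0.1,"roll":0},{"gripper":4,"x":0,"y":0,"z":-0.1,"roll":0},{"gripper":4,"x":0,"y":0,"z":-3,"roll":0},{"gripper":4,"x":0,"y":0,"z":-8,"roll":0}]'|grep -E "pos|width|ft"; python3 -m inch '[{"gripper":4,"x":3,"y":-4,"z":-3,"roll":0},{"gripper":4,"x":3,"y":-10,"z":-3,"roll":0},{"gripper":4,"x":4,"y":-16,"z":-3,"roll":0},{"gripper":4,"x":5,"y":-22,"z":-3,"roll":0},{"gripper":4,"x":5,"y":-22,"z":-3,"roll":0}]' | grep -E "pos"
python3 - <<'E'
from h import *
t,s=view('c5')
R['panel']=((0,0,30),(179,90,125))
q,c=quad(t,(160,250),'brass',w=32,vmin=125);print('lid',rect('top',q,.08))
b=bar('top',t,140,186,216,284,1.5);print('bar',rect('top',b,.091))
d=bar('side',s,180,240,110,150,4.5);print('bar side',rect('side',d,.091),tri(b.mean(0),d.mean(0)))
E
```

```text
tool_pos: [0.4469, 0.3281, 0.1647]
ft_force: [1.1, 0.5, 0.3]
grip_width: 0.0403
tool_pos: [0.4521, 0.0988, 0.1957]
lid (array([0.4426, 0.3488]), np.float64(13.8), np.float64(15.9), np.float64(0.1001), np.float64(0.0174))
bar (array([0.4491, 0.3116]), np.float64(3.5), np.float64(0.9), np.float64(0.1412), np.float64(0.095))
bar side (array([0.446 , 0.3198]), np.float64(66.2), np.float64(56.4), np.float64(0.1348), np.float64(0.1252)) (array([0.4458377 , 0.31240901, 0.09229746]), np.float64(0.005571392305989711))
```

View pics/c5.png

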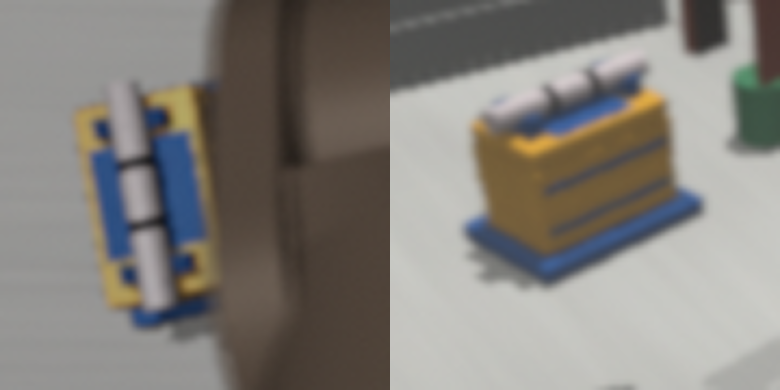

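```bash
python3 - <<'E'
from h import *
t=cv2.imread('pics/c5t.png')
c=cv2.resize(t[216:284,138:168],None,fx=U,fy=U,interpolation=cv2.INTER_CUBIC);h=cv2.cvtColor(c,cv2.COLOR_BGR2HSV)
m=((h[...,1]<32)&(c[...,2].astype(int)-c[...,1]>=2)).astype(np.uint8)
m=cv2.morphologyEx(cv2.morphologyEx(m,cv2.MORPH_CLOSE,np.ones((31,31))),cv2.MORPH_OPEN,np.ones((25,25)))
k=max(cv2.findContours(m,0,2)[0],key=cv2.contourArea);b=cv2.boxPoints(cv2.minAreaRect(k))/U+[138,216]-.4
print(rect('top',b,.093))
E
python3 go.py .448 .329 .2 193.8
```

```text
(array([0.4452, 0.3314]), np.float64(3.7), np.float64(0.9), np.float64(0.1338), np.float64(0.0616))
t 34.73 pos [0.4518 0.1048 0.1952] yaw -166.04 grip 0.0398 0.0 F [0.  0.6 0.2] -> shift [-5.04 21.85 -0.48] roll 0.16 j7 91.7
```

```bash
python3 - <<'E'
from h import *
f=lambda p:np.array(p)*90/390+[122,205]
a=onplane('top',[f((120,82)),f((161,309)),f((135,160)),f((146,225))],.095)[:,:2]
u=a[0]-a[1];print(a[:2].mean(0),a[2:].mean(0),np.linalg.norm(u),np.degrees(np.arctan2(u[1],u[0])))
u/=np.linalg.norm(u);L=np.array([.448,.3287]);n=np.array([-u[1],u[0]])
for p in(a[:2].mean(0),a[2:].mean(0)):print('along',(p-L)@u,'across',(p-L)@n)
E
```

```text
[0.44719103 0.32708425] [0.44824789 0.32708306] 0.11119433626270903 13.712855549051392
along -0.0011689397248377757 across -0.0013779269431977532
along -0.00014247883557844243 across -0.0016296183847127935
```

The bar lies seated in both saddles: ends at top crop (120,82) and (161,309), within about 1 mm of centre lengthwise, yaw 13.7°. The arm is clear, so I'm handing in.

```bash
python3 -c "
from station import robot
print(robot.close_job())"
```

```text
the job is handed in; nothing more can be done
None
```

The job is handed in at about 35 s: base, ring and blue lid are stacked square on the blue plate, the bar rests in both saddles, the red lid was left untouched, and the gripper is open and clear.

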